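Set out the pH reference bottles in their colour dishes

ROBOT

A 6-joint arm with a two-finger parallel gripper is mounted at the origin on the work surface. World frame = base frame: x ahead of the robot, y to its left, z up, the work surface at z = 0. Lengths are in mm, angles in rad, forces in N, time in s.
With the tool pointing down it reaches from about 375 to 900 mm from the base axis. Payload 3.1 kg.
Tool frame: the origin (TCP) lies at the very end of the fingers, on their centre line; the grasp point (between the pads) lies 19 mm behind it; z points along the fingers, y is the direction in which the jaws open and shut (so a half turn about z gives the same grasp; the last joint's range is limited). The gripper opens to 87 mm and grips with 3 to 60 N. Pads are 19 mm wide; open, the fingers measure 117 mm over their backs; the gripper's body (75 mm by 190 mm) begins 51 mm behind the grasp point.
Start: joints at [-1.488, 0.527, 1.433, -0, 1.181, -0.178], TCP at [161.787, -603.674, 222.548] pointing down, gripper open.
Joint ranges: [-3.08, 3.08], [-0.75, 2.2], [0.22, 2.44], [-1.43, 4.57], [0, 2.65], [-2.85, 2.85]. Speed limits (rad/s): [2.79, 2.79, 3.14, 3.14, 3.14, 3.14].

INTERFACE

Orientations are given as a rotation vector (axis times angle).
In Python, from workcell import bot gives the robot as it stands.
- The arm moves only by the tool step_arm, never from a script. Its argument "deltas" is a list of rows, each an object with "xyz": the shift along the tool's x, y, z scaled (see below), a list of three; "twist": the turn, a rotation vector about the tool's x, y, z scaled (see below), a list of three. In form: [{"xyz": [tx, ty, tz], "twist": [rx, ry, rz]}, ...]. A call has 1 to 12 rows; each row is the pose to reach, as a shift and turn from the pose measured when the call began, along the tool's axes at that moment, turning the shorter way round; what a row does not reach only later rows make up. The controller multiplies each number of a shift by 0.2 m and each number of a turn by 180 degrees. A row lasts 1/10 s, in which the tool goes at most 50 mm and 8.59 degrees, less where a joint would pass 70% of its speed; a pose out of reach is approached as far as the arm can. A call with a number of a shift or a turn outside -1 to 1 is refused whole. A call with a gripper value outside its range is refused whole. "jaw" is the opening, from -1 (shut) to 1 (fully open), set as the call begins (left out, the last holds). The fingers move at their own pace and stop on an object; "newtons" is the grip in N (left out, the last holds). Time passes only in rows, so rows that repeat a pose let the fingers close. It gives the time, the measured TCP pose, the force and the opening at its end, in the units of the state.
- bot.get_state(): the state, without advancing time (a new reading comes with each control period).
- bot.camera(name): name is "side" or "top"; returns a dict with "pixels" (480x640x3 uint8, blue, green, red), "intrinsics" (3x3 intrinsics, pixels), "k1" (the pictures are not rectified: a ray, as slopes to the right and down, at radius r is drawn at 1 + k1 r^2 times it, then the intrinsics apply), "rvec" (rotation vector, rad) and "tvec" (3), from world to camera coordinates, as OpenCV has them. Camera axes: x right, y down, z forward; pixel columns grow to the right and rows downward; lengths in mm; the calibration is good to about 2 mm. A picture is of the moment at which its call begins. There is no depth.
- bot.hand_in(): hands the job in, once; it reports no verdict.
The state is a dict: "clock": time; "joint_positions": joint angles; "joint_vel": joint speeds; "joint_torque": joint torques, N m; "position": TCP position; "eef_rot": TCP orientation; "contact_force": force on the tool from outside, world axes, zero at the start; "torque": the same for the moment, N m; "grip_width": finger opening in mm.
Only numpy, scipy, OpenCV 4.12 (cv2) and the standard library are available. Lean on these libraries where they do the work, as an engineer would, in place of code of your own. Each camera call takes 0.05 s, during which the arm holds its last target.

TASK

Set out the pH reference samples: stand each of the four small bottles upright inside the dish that has the colour of its cap, working from acid to alkaline - red first, then yellow, then green, then blue. Set each one down in its dish rather than letting it drop, and leave the two wide squat jars where they are.

Things in the scene. Friction and masses are not known exactly. Their poses are not given: they have to be found in the camera images.
- bottle_red: Small loose upright sample bottle, rigid: white round body 36 mm in diameter with straight sides up to 46 mm, narrow shoulder, then a red screw cap 32 mm in diameter; 66 mm tall in all, 40 to 85 g. Origin: centre of its underside; z up along its axis. It holds the strongly acid reference sample.
- bottle_yellow: Small loose upright sample bottle, rigid: white round body 36 mm in diameter with straight sides up to 46 mm, narrow shoulder, then a yellow screw cap 32 mm in diameter; 66 mm tall in all, 40 to 85 g. Origin: centre of its underside; z up along its axis. It holds the weakly acid reference sample.
- bottle_green: Small loose upright sample bottle, rigid: white round body 36 mm in diameter with straight sides up to 46 mm, narrow shoulder, then a green screw cap 32 mm in diameter; 66 mm tall in all, 40 to 85 g. Origin: centre of its underside; z up along its axis. It holds the neutral reference sample.
- bottle_blue: Small loose upright sample bottle, rigid: white round body 36 mm in diameter with straight sides up to 46 mm, narrow shoulder, then a blue screw cap 32 mm in diameter; 66 mm tall in all, 40 to 85 g. Origin: centre of its underside; z up along its axis. It holds the alkaline reference sample.
- dish_red: Round shallow red dish that does not move (stuck to the table), 68 mm outside and 60 mm inside diameter; rim 9 mm high above the table, 4 mm wall, flat red floor 4 mm above the table with a white disc 36 mm across printed in its middle. Origin: centre of its underside, on the table; z up. Place of the red-capped bottle.
- dish_yellow: Round shallow yellow dish that does not move (stuck to the table), 68 mm outside and 60 mm inside diameter; rim 9 mm high above the table, 4 mm wall, flat yellow floor 4 mm above the table with a white disc 36 mm across printed in its middle. Origin: centre of its underside, on the table; z up. Place of the yellow-capped bottle.
- dish_green: Round shallow green dish that does not move (stuck to the table), 68 mm outside and 60 mm inside diameter; rim 9 mm high above the table, 4 mm wall, flat green floor 4 mm above the table with a white disc 36 mm across printed in its middle. Origin: centre of its underside, on the table; z up. Place of the green-capped bottle.
- dish_blue: Round shallow blue dish that does not move (stuck to the table), 68 mm outside and 60 mm inside diameter; rim 9 mm high above the table, 4 mm wall, flat blue floor 4 mm above the table with a white disc 36 mm across printed in its middle. Origin: centre of its underside, on the table; z up. Place of the blue-capped bottle.
- jar_red: Loose wide squat jar, 50 mm tall, white body 58 mm in diameter under a plain red flat-topped lid 62 mm in diameter, about 140 g. Not one of the sample bottles: stays where it is. Origin: centre of its underside; z up.
- jar_blue: Loose wide squat jar, 50 mm tall, white body 58 mm in diameter under a plain blue flat-topped lid 62 mm in diameter, about 140 g. Not one of the sample bottles: stays where it is. Origin: centre of its underside; z up.
Not all that is in view belongs to the job. Of the things that look like the dish_yellow, the largest one is meant.

How it is judged (in metres and radians):
On the way, in this order (a step that is already met when the one before it is completed fails the run):
1. the red-capped bottle stands released in the red dish (horizontal distance between bottle_red and dish_red below 0.014 m and z of bottle_red in the frame of dish_red below 0.007 m and angle between bottle_red's own z axis and vertical below 0.1 rad and contact force between the fingers and bottle_red below 0.05 N and linear speed of bottle_red below 0.03 m/s), for 0.2 s.
2. the yellow-capped bottle stands released in the yellow dish (horizontal distance between bottle_yellow and dish_yellow below 0.014 m and z of bottle_yellow in the frame of dish_yellow below 0.007 m and angle between bottle_yellow's own z axis and vertical below 0.1 rad and contact force between the fingers and bottle_yellow below 0.05 N and linear speed of bottle_yellow below 0.03 m/s), for 0.2 s.
3. the green-capped bottle stands released in the green dish (horizontal distance between bottle_green and dish_green below 0.014 m and z of bottle_green in the frame of dish_green below 0.007 m and angle between bottle_green's own z axis and vertical below 0.1 rad and contact force between the fingers and bottle_green below 0.05 N and linear speed of bottle_green below 0.03 m/s), for 0.2 s.
4. the blue-capped bottle stands released in the blue dish (horizontal distance between bottle_blue and dish_blue below 0.014 m and z of bottle_blue in the frame of dish_blue below 0.007 m and angle between bottle_blue's own z axis and vertical below 0.1 rad and contact force between the fingers and bottle_blue below 0.05 N and linear speed of bottle_blue below 0.03 m/s), for 0.2 s.
At the end, for the whole second after the job is handed in: Each of the four bottles stands upright (within 0.1 rad) on the floor of the dish of its cap's colour (axis within 14 mm of the dish's centre, underside less than 7 mm above the table), released and at rest; both jars are within 20 mm of where they began (all of step 1 and all of step 2 and all of step 3 and all of step 4 and distance of each of jar_red, jar_blue from where it was at the start of the episode below 0.02 m); the robot touches nothing.
It fails at once if the red-capped bottle is let go with its underside more than 35 mm above the table (height (world z) of bottle_red above 0.035 m and contact force between the fingers and bottle_red below 0.02 N).
It fails at once if the yellow-capped bottle is let go with its underside more than 35 mm above the table (height (world z) of bottle_yellow above 0.035 m and contact force between the fingers and bottle_yellow below 0.02 N).
It fails at once if the green-capped bottle is let go with its underside more than 35 mm above the table (height (world z) of bottle_green above 0.035 m and contact force between the fingers and bottle_green below 0.02 N).
It fails at once if the blue-capped bottle is let go with its underside more than 35 mm above the table (height (world z) of bottle_blue above 0.035 m and contact force between the fingers and bottle_blue below 0.02 N).
It fails at once if one of the jars is moved more than 20 mm (distance of any of jar_red, jar_blue from where it was at the start of the episode above 0.02 m).
It also fails if it takes over 99 s, if anything falls off the work surface, if the arm or the gripper's body presses on something with over 40 N, if the wrist force passes 120 N, or if a joint passes its speed limit or range.

## Working session

There is one attempt and no reset: what is moved stays moved. The work goes in short steps, Python scripts to look and compute and a tool call to move; the robot and the scene stay as the last step left them, time stands still between calls to the robot, and variables do not carry over. Pictures are saved under pics/ and viewed, and the job is handed in when it is done.

Besides the shell and the picture viewer there is one more tool, called after "Emit:" as a command line: name --argument value ..., lists and objects as JSON in quotes. step_arm: Moves the arm, as the interface text tells. Its arguments: {"type":"object","properties":{"deltas":{"type":"array","items":{"type":"object","properties":{"xyz":{"type":"array","items":{"type":"number"}},"twist":{"type":"array","items":{"type":"number"}}}}},"jaw":{"type":"number"},"newtons":{"type":"number"}},"required":["deltas"]}

```bash
mkdir -p pics; ls
python3 - <<'E'
from workcell import bot
import cv2,json,pickle
s=bot.get_state();print(s)
for n in("top","side"):
    c=bot.camera(n);cv2.imwrite(f"pics/{n}0.png",c["pixels"]);pickle.dump(c,open(f"{n}0.pkl","wb"))
    print(n,c["intrinsics"],c["k1"],c["rvec"],c["tvec"])
E
```

```text
pics
{'clock': 0.0, 'joint_positions': array([-1.48749549e+00,  5.28483866e-01,  1.43388446e+00, -3.28645675e-05,
        1.18139728e+00, -1.78491136e-01]), 'joint_vel': array([ 0.00014029,  0.00063247, -0.00182864,  0.00015822, -0.00216957,
        0.0011317 ]), 'joint_torque': array([-8.11930786e-04, -4.40044248e+01, -1.76594871e+01,  6.33489084e-02,
        5.80744981e-02, -1.43511170e-04]), 'position': array([ 161.72066579, -602.96220163,  221.56643851]), 'eef_rot': array([-3.11256149e+00, -4.09784552e-01, -1.14630935e-04]), 'contact_force': array([-0.73368276, -0.00809767, -0.53317333]), 'torque': array([0.02982996, 0.02670731, 0.04857347]), 'grip_width': 86.91761178444987}
top [[477.04108735   0.         323.13994495]
 [  0.         477.04108735 235.64995824]
 [  0.           0.           1.        ]] -0.09148589331781616 [ 2.19272284 -2.13115149  0.08714168] [ -13.79904609  575.13925504 1001.87708324]
side [[436.68606402   0.         320.25820371]
 [  0.         436.68606402 236.17980169]
 [  0.           0.           1.        ]] 0.0005236049718407232 [ 2.16276719 -0.45682137  0.21960173] [-522.05385319  188.99376056  726.43483679]
```

View pics/top0.png

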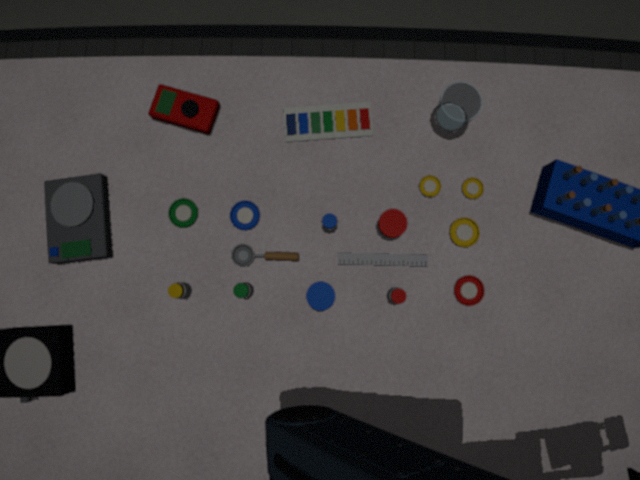

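View pics/side0.png

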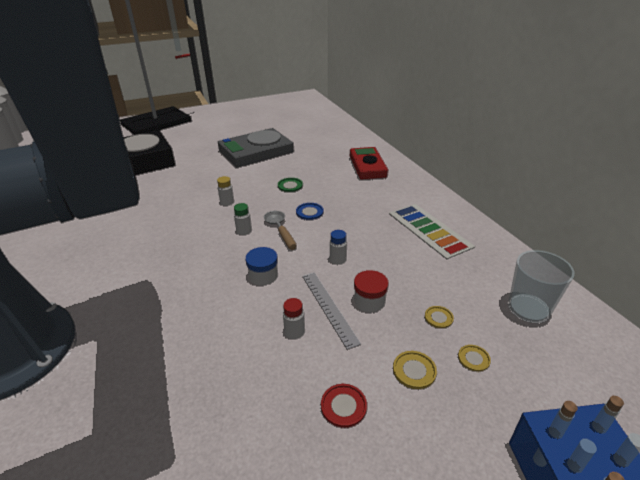

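The top view shows caps at red (397,296), yellow (178,290), green (242,290) and blue (329,221). The dishes are red (469,290), the largest yellow (464,232), green (183,212) and blue (245,215). The jars are red (392,223) and blue (320,296).

```bash
cat > h.py <<'E'
import numpy as np,cv2,pickle
def rays(c,px):
    K=np.array(c["intrinsics"]);R=cv2.Rodrigues(np.array(c["rvec"],float))[0];t=np.array(c["tvec"],float).ravel()
    d=np.array([c["k1"],0,0,0,0],float)
    p=cv2.undistortPoints(np.array(px,float).reshape(-1,1,2),K,d).reshape(-1,2)
    v=np.c_[p,np.ones(len(p))]@R
    return -R.T@t,v
def onplane(c,px,z):
    o,v=rays(c,px);return o+v*((z-o[2])/v[:,2])[:,None]
def proj(c,P):
    return cv2.projectPoints(np.array(P,float).reshape(-1,1,3),np.array(c["rvec"],float),np.array(c["tvec"],float),np.array(c["intrinsics"]),np.array([c["k1"],0,0,0,0],float))[0].reshape(-1,2)
HUE={"red":[(0,8),(172,180)],"yellow":[(18,35)],"green":[(45,90)],"blue":[(100,125)]}
def mask(img,col,S=110,V=50):
    h=cv2.cvtColor(img,cv2.COLOR_BGR2HSV);m=np.zeros(h.shape[:2],np.uint8)
    for a,b in HUE[col]: m|=cv2.inRange(h,(a,S,V),(b,255,255))
    return m
def comps(img,col,amin=40,**k):
    m=mask(img,col,**k);out=[]
    for ct in cv2.findContours(m,cv2.RETR_EXTERNAL,cv2.CHAIN_APPROX_NONE)[0]:
        if cv2.contourArea(ct)>amin: out.append(ct.reshape(-1,2))
    return out
def circ(P):
    # least squares circle of plane points
    A=np.c_[2*P[:,:2],np.ones(len(P))];b=(P[:,:2]**2).sum(1)
    s=np.linalg.lstsq(A,b,rcond=None)[0];return s[:2],np.sqrt(s[2]+s[:2]@s[:2])
E
python3 - <<'E'
from h import *
for n in("top","side"):
    c=pickle.load(open(n+"0.pkl","rb"))
    for col in HUE:
        for ct in comps(c["pixels"],col,S=100):
            m=ct.mean(0);a=cv2.contourArea(ct)
            if a>2500: continue
            r=[]
            for z in(66,50,9):
                q,rad=circ(onplane(c,ct,z));r.append((z,q.round(1).tolist(),round(rad,1)))
            print(n,col,m.round(),a,r)
E
```

```text
top red [398. 296.] 165.0 [(66, [451.7, -155.7], np.float64(14.9)), (50, [451.3, -157.9], np.float64(15.2)), (9, [450.4, -163.7], np.float64(15.8))]
top red [469. 290.] 670.5 [(66, [466.8, -302.5], np.float64(30.3)), (50, [466.7, -307.1], np.float64(30.8)), (9, [466.4, -318.9], np.float64(32.1))]
top red [392. 223.] 610.5 [(66, [602.4, -141.7], np.float64(29.2)), (50, [604.4, -143.7], np.float64(29.7)), (9, [609.8, -148.8], np.float64(30.9))]
top red [364. 119.] 152.5 [(66, [826.0, -79.1], np.float64(17.2)), (50, [831.7, -80.1], np.float64(17.5)), (9, [846.3, -82.6], np.float64(18.2))]
top red [183. 107.] 1946.0 [(66, [844.6, 316.7], np.float64(60.4)), (50, [850.6, 322.1], np.float64(61.3)), (9, [866.0, 336.0], np.float64(63.8))]
top yellow [175. 290.] 159.0 [(66, [448.5, 307.8], np.float64(15.1)), (50, [448.0, 313.1], np.float64(15.3)), (9, [447.0, 326.6], np.float64(15.9))]
top yellow [464. 232.] 660.5 [(66, [587.6, -292.7], np.float64(30.6)), (50, [589.4, -297.2], np.float64(31.1)), (9, [594.1, -308.6], np.float64(32.3))]
top yellow [472. 188.] 339.5 [(66, [681.5, -310.3], np.floa
[... 4259 characters left out ...]
8.5 [(66, [440.4, -24.1], np.float64(32.6)), (50, [445.0, -4.6], np.float64(33.6)), (9, [456.8, 45.4], np.float64(36.2))]
side blue [338. 237.] 153.5 [(66, [600.0, -19.2], np.float64(19.2)), (50, [609.6, 0.4], np.float64(19.8)), (9, [634.3, 50.8], np.float64(21.3))]
side blue [413. 216.] 67.5 [(66, [775.9, -19.2], np.float64(15.4)), (50, [791.0, 0.5], np.float64(15.8)), (9, [829.8, 50.8], np.float64(17.1))]
side blue [406. 210.] 47.0 [(66, [773.8, 5.4], np.float64(13.5)), (50, [788.9, 25.8], np.float64(14.0)), (9, [827.5, 78.2], np.float64(15.0))]
side blue [309. 211.] 324.0 [(66, [584.4, 91.8], np.float64(30.0)), (50, [593.5, 114.9], np.float64(30.9)), (9, [616.9, 174.2], np.float64(33.3))]
```

Run:
```python
from h import *
for n in("top","side"):
    c=pickle.load(open(n+"0.pkl","rb"))
    for S,V in((100,50),(80,40),(70,30)):
        for ct in comps(c["pixels"],"green",S=S,V=V):
            q,rad=circ(onplane(c,ct,66 if n=="top" else 58));q9,r9=circ(onplane(c,ct,9))
            if q[0]<650 and q9[1]<400:print(n,S,V,ct.mean(0).round(),ct.min(0),ct.max(0),q.round(1),rad.round(1),q9.round(1),r9.round(1))
c=pickle.load(open("top0.pkl","rb"))
cv2.imwrite("pics/z.png",cv2.resize(c["pixels"][270:310,160:260],None,fx=8,fy=8,interpolation=0))
c=pickle.load(open("side0.pkl","rb"))
for nm,px in dict(y=(225,203),g=(242,233),b=(338,261),r=(293,333)).items(): print(nm,onplane(c,[px],0).round(1))
R=cv2.Rodrigues(np.array([-3.11256149e+00, -4.09784552e-01, -1.14630935e-04]))[0];print(R)
p=np.array([161.72,-602.96,221.57]);print(R.T@(np.array([452,-156.5,120])-p)/200)
```

```text
top 100 50 [241. 290.] [234 284] [247 297] [453.7 169.5] 13.6 [452.5 180.3] 14.4
top 100 50 [182. 212.] [170 199] [196 226] [612.2 299.6] 27.9 [620.1 317.9] 29.5
top 80 40 [241. 290.] [234 283] [248 297] [453.6 169. ] 14.5 [452.4 179.8] 15.4
top 80 40 [183. 213.] [169 199] [197 226] [612.6 300.8] 29.6 [620.6 319.1] 31.3
top 70 30 [241. 290.] [234 283] [248 297] [453.5 169. ] 14.7 [452.3 179.8] 15.5
top 70 30 [183. 213.] [169 198] [197 226] [612.6 300.7] 29.8 [620.6 319.1] 31.5
side 100 50 [240. 207.] [234 204] [246 211] [454.9 179.5] 13.7 [470.2 257.6] 15.0
side 100 50 [290. 184.] [278 178] [301 189] [591.  231.9] 27.1 [619.1 314.9] 29.7
side 80 40 [240. 209.] [234 203] [247 215] [453.2 171.7] 20.0 [468.4 249. ] 21.9
side 80 40 [290. 184.] [278 178] [301 191] [591.  231.2] 29.7 [619.1 314.1] 32.6
side 70 30 [241. 209.] [234 203] [247 215] [453.3 171.4] 20.3 [468.5 248.7] 22.2
side 70 30 [290. 184.] [278 178] [301 191] [590.9 230.8] 30.3 [619.1 313.7] 33.2
y [[442.8 306.1   0. ]]
g [[447.3 162.9   0. ]]
b [[602.7 -16.4   0. ]]
r [[ 448.6 -160.4    0. ]]
[[ 9.65924547e-01  2.58823735e-01 -2.11098282e-04]
 [ 2.58823576e-01 -9.65922191e-01  2.16288774e-03]
 [ 3.55902168e-04 -2.14382357e-03 -9.99997639e-01]]
[ 1.97953401 -1.7794826   0.51237063]
```

View pics/z.png

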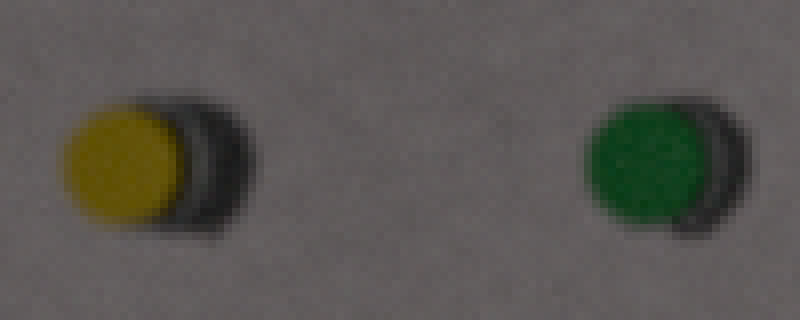

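The crop shows yellow cap centre at about (175.4,290.5) and green at (240.7,290.4). Both match the mask fits.

```bash
cat > go.py <<'E'
import sys,numpy as np,cv2
from workcell import bot
s=bot.get_state();R=cv2.Rodrigues(np.array(s["eef_rot"],float))[0];p=np.array(s["position"])
print("t",round(s["clock"],2),"pos",p.round(1),"w",round(float(s["grip_width"]),1),"F",np.round(s["contact_force"],1),"j1,6",np.round(np.array(s["joint_positions"])[[0,5]],2))
print("R",R.round(3).tolist())
# upright correction keeping yaw: target z=-Z
x=R[:,0]*[1,1,0];x/=np.linalg.norm(x);T=np.c_[x,np.cross([0,0,-1],x),[0,0,-1]]
print("untilt twist",(cv2.Rodrigues(R.T@T)[0].ravel()/np.pi).round(4))
a=list(map(float,sys.argv[1:]))
for i in range(0,len(a),3): print(a[i:i+3],(R.T@(np.array(a[i:i+3])-p)/200).round(4), "mm",np.linalg.norm(np.array(a[i:i+3])-p).round(0))
E
python3 go.py 307 -380 180
```

```text
t 0.1 pos [ 161.7 -603.   221.7] w 87.2 F [ 1.  -0.3 -0.6] j1,6 [-1.49 -0.18]
R [[0.966, 0.259, -0.0], [0.259, -0.966, 0.002], [0.0, -0.002, -1.0]]
untilt twist [-0.0006 -0.0001  0.    ]
[307.0, -380.0, 180.0] [ 0.9902 -0.8888  0.2104] mm 269.0
```

Emit:
step_arm --deltas '[{"xyz": [0.2,-0.18,0.05]},{"xyz": [0.5,-0.45,0.13]},{"xyz": [0.8,-0.72,0.2]},{"xyz": [0.99,-0.89,0.25]},{"xyz": [0.99,-0.89,0.25]},{"xyz": [0.99,-0.89,0.25]},{"xyz": [0.99,-0.89,0.25]},{"xyz": [0.99,-0.89,0.25]}]' --jaw 1 --newtons 12

```text
validation failed for argument at $.de...
```

```bash
python3 go.py 451.7 -156 110
```

```text
t 0.1 pos [ 161.7 -603.   221.7] w 87.2 F [ 1.  -0.3 -0.6] j1,6 [-1.49 -0.18]
R [[0.966, 0.259, -0.0], [0.259, -0.966, 0.002], [0.0, -0.002, -1.0]]
untilt twist [-0.0006 -0.0001  0.    ]
[451.7, -156.0, 110.0] [ 1.9787 -1.7827  0.5625] mm 544.0
```

Twist is apparently required.

Emit:
step_arm --deltas '[{"xyz": [0.2,-0.18,0.05],"twist": [0,0,0]},{"xyz": [0.5,-0.45,0.13],"twist": [0,0,0]},{"xyz": [0.8,-0.72,0.2],"twist": [0,0,0]},{"xyz": [0.99,-0.89,0.25],"twist": [0,0,0]},{"xyz": [0.99,-0.89,0.25],"twist": [0,0,0]},{"xyz": [0.99,-0.89,0.25],"twist": [0,0,0]},{"xyz": [0.99,-0.89,0.25],"twist": [0,0,0]},{"xyz": [0.99,-0.89,0.25],"twist": [0,0,0]}]' --jaw 1 --newtons 12

```text
clock: 0.9
position: [307.2, -380.0, 172.1]
eef_rot: [-3.113, -0.412, 0.0]
contact_force: [-0.3, -0.4, -0.8]
grip_width: 86.6
```

```bash
python3 go.py 451.7 -156 110
```

```text
t 0.9 pos [ 307.2 -380.   172.1] w 86.6 F [-0.3 -0.4 -0.8] j1,6 [-1.12  0.19]
R [[0.966, 0.26, -0.0], [0.26, -0.966, 0.001], [0.0, -0.001, -1.0]]
untilt twist [-0.0004 -0.      0.    ]
[451.7, -156.0, 110.0] [ 0.9891 -0.893   0.3117] mm 274.0
```

Emit:
step_arm --deltas '[{"xyz": [0.2,-0.18,0.06],"twist": [0,0,0]},{"xyz": [0.45,-0.4,0.14],"twist": [0,0,0]},{"xyz": [0.7,-0.63,0.22],"twist": [0,0,0]},{"xyz": [0.9,-0.81,0.28],"twist": [0,0,0]},{"xyz": [0.99,-0.893,0.31],"twist": [0,0,0]},{"xyz": [0.99,-0.893,0.31],"twist": [0,0,0]},{"xyz": [0.99,-0.893,0.31],"twist": [0,0,0]},{"xyz": [0.99,-0.893,0.31],"twist": [0,0,0]}]'

```text
clock: 1.7
position: [452.5, -157.4, 110.4]
eef_rot: [-3.114, -0.412, -0.001]
contact_force: [0.2, -0.7, -0.2]
grip_width: 87.1
```

```bash
python3 go.py 451.7 -156 17
python3 - <<'E'
from workcell import bot
import cv2
cv2.imwrite("pics/s1.png",bot.camera("side")["pixels"])
E
```

```text
t 1.7 pos [ 452.5 -157.4  110.4] w 87.1 F [ 0.2 -0.7 -0.2] j1,6 [-0.57  0.74]
R [[0.966, 0.26, 0.001], [0.26, -0.966, 0.0], [0.001, 0.0, -1.0]]
untilt twist [ 0.     -0.0002 -0.    ]
[451.7, -156.0, 17.0] [-0.0024 -0.0077  0.4668] mm 93.0
```

View pics/s1.png

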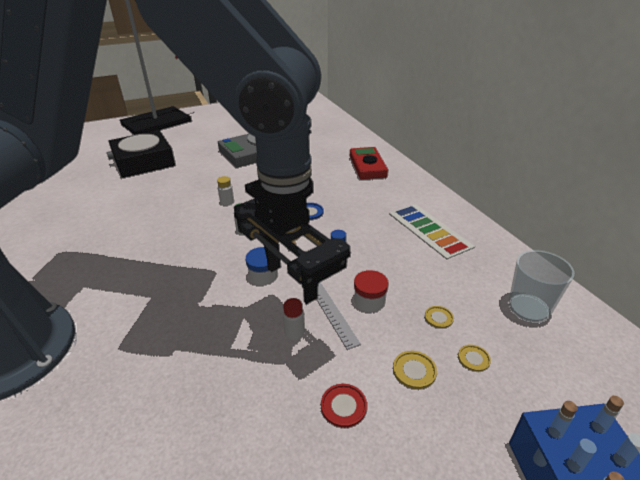

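The side view shows the open fingertips at about (268,262) and (312,292), straddling the axis of the red bottle, whose cap is at (293,305). Descending now.

Emit:
step_arm --deltas '[{"xyz": [0,-0.008,0.12],"twist": [0,0,0]},{"xyz": [0,-0.008,0.26],"twist": [0,0,0]},{"xyz": [0,-0.008,0.4],"twist": [0,0,0]},{"xyz": [0,-0.008,0.465],"twist": [0,0,0]},{"xyz": [0,-0.008,0.465],"twist": [0,0,0]},{"xyz": [0,-0.008,0.465],"twist": [0,0,0]}]'

```text
clock: 2.35
position: [451.9, -157.9, 17.9]
eef_rot: [3.115, 0.406, 0.002]
contact_force: [-0.0, -0.9, -0.4]
grip_width: 86.8
```

Emit:
step_arm --deltas '[{"xyz": [0,0,0],"twist": [0,0,0]},{"xyz": [0,0,0],"twist": [0,0,0]},{"xyz": [0,0,0],"twist": [0,0,0]},{"xyz": [0,0,0],"twist": [0,0,0]},{"xyz": [0,0,0],"twist": [0,0,0]},{"xyz": [0,0,0],"twist": [0,0,0]},{"xyz": [0,0,0],"twist": [0,0,0]},{"xyz": [0,0,0],"twist": [0,0,0]}]' --jaw -1 --newtons 15

```text
clock: 3.15
position: [452.0, -157.9, 17.9]
eef_rot: [3.115, 0.407, 0.002]
contact_force: [0.3, 0.1, -0.3]
grip_width: 35.3
```

```bash
python3 go.py 451.7 -156 60 466 -320.5 60
```

```text
t 3.15 pos [ 452.  -157.9   17.9] w 35.3 F [ 0.3  0.1 -0.3] j1,6 [-0.57  0.74]
R [[0.966, 0.257, 0.001], [0.257, -0.966, -0.0], [0.001, 0.001, -1.0]]
untilt twist [ 0.0002 -0.0004 -0.    ]
[451.7, -156.0, 60.0] [ 0.0013 -0.0093 -0.2107] mm 42.0
[466.0, -320.5, 60.0] [-0.1407  0.804  -0.2102] mm 169.0
```

Emit:
step_arm --deltas '[{"xyz": [0,0,-0.1],"twist": [0,0,0]},{"xyz": [0,0,-0.2],"twist": [0,0,0]},{"xyz": [-0.02,0.14,-0.21],"twist": [0,0,0]},{"xyz": [-0.05,0.3,-0.21],"twist": [0,0,0]},{"xyz": [-0.08,0.47,-0.21],"twist": [0,0,0]},{"xyz": [-0.11,0.64,-0.21],"twist": [0,0,0]},{"xyz": [-0.135,0.77,-0.21],"twist": [0,0,0]},{"xyz": [-0.14,0.804,-0.21],"twist": [0,0,0]},{"xyz": [-0.14,0.804,-0.21],"twist": [0,0,0]},{"xyz": [-0.14,0.804,-0.21],"twist": [0,0,0]}]'

```text
clock: 4.15
position: [465.2, -318.5, 59.5]
eef_rot: [-3.113, -0.407, 0.001]
contact_force: [-0.5, 0.6, -0.3]
grip_width: 35.3
```

```bash
python3 go.py 466 -320.5 22.5
python3 - <<'E'
from workcell import bot
import cv2,pickle
for n in("side","top"):
    c=bot.camera(n); pickle.dump(c,open(n+"2.pkl","wb")); cv2.imwrite(f"pics/{n}2.png",c["pixels"])
E
```

```text
t 4.15 pos [ 465.2 -318.5   59.5] w 35.3 F [-0.5  0.6 -0.3] j1,6 [-0.8   0.51]
R [[0.966, 0.257, -0.001], [0.257, -0.966, 0.002], [-0.0, -0.002, -1.0]]
untilt twist [-0.0007  0.     -0.    ]
[466.0, -320.5, 22.5] [0.0014 0.011  0.1849] mm 37.0
```

View pics/side2.png

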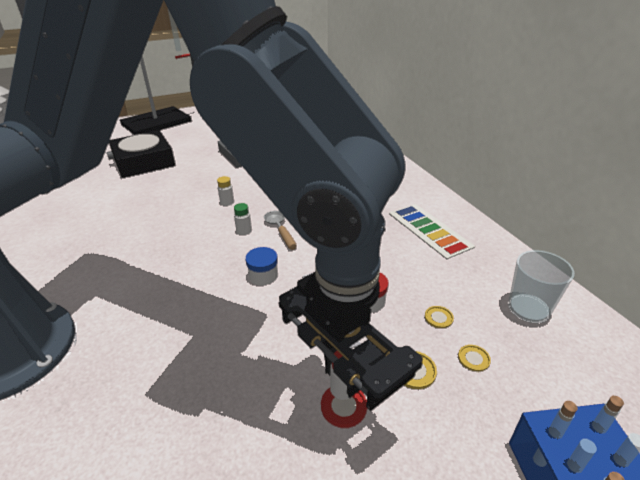

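The side view shows the red bottle held upright, with its base above the red dish at (343,405). Lowering to 22 mm (17.9 plus the 4 mm floor).

Emit:
step_arm --deltas '[{"xyz": [0.001,0.011,0.06],"twist": [0,0,0]},{"xyz": [0.001,0.011,0.12],"twist": [0,0,0]},{"xyz": [0.001,0.011,0.165],"twist": [0,0,0]},{"xyz": [0.001,0.011,0.18],"twist": [0,0,0]},{"xyz": [0.001,0.011,0.187],"twist": [0,0,0]},{"xyz": [0.001,0.011,0.187],"twist": [0,0,0]},{"xyz": [0.001,0.011,0.187],"twist": [0,0,0]}]'

```text
clock: 4.95
position: [466.4, -320.4, 22.1]
eef_rot: [-3.114, -0.409, -0.0]
contact_force: [-0.0, 0.4, -0.0]
grip_width: 35.5
```

```bash
python3 go.py 466 -320.5 22
```

```text
t 4.95 pos [ 466.4 -320.4   22.1] w 35.5 F [-0.   0.4 -0. ] j1,6 [-0.8   0.51]
R [[0.966, 0.258, -0.0], [0.258, -0.966, 0.001], [0.0, -0.001, -1.0]]
untilt twist [-0.0004 -0.0001  0.    ]
[466.0, -320.5, 22.0] [-0.0018 -0.0001  0.0005] mm 0.0
```

Emit:
step_arm --deltas '[{"xyz": [0,0,0],"twist": [0,0,0]},{"xyz": [0,0,0],"twist": [0,0,0]},{"xyz": [0,0,0],"twist": [0,0,0]},{"xyz": [0,0,0],"twist": [0,0,0]},{"xyz": [0,0,0],"twist": [0,0,0]},{"xyz": [0,0,0],"twist": [0,0,0]}]' --jaw 1

```text
clock: 5.55
position: [466.4, -320.5, 22.1]
eef_rot: [-3.114, -0.409, -0.0]
contact_force: [-0.5, 0.5, 0.8]
grip_width: 75.3
```

Emit:
step_arm --deltas '[{"xyz": [0,0,-0.12],"twist": [0,0,0]},{"xyz": [0,0,-0.3],"twist": [0,0,0]},{"xyz": [0,0,-0.45],"twist": [0,0,0]},{"xyz": [0,-0.2,-0.5],"twist": [0,0,0]},{"xyz": [0,-0.45,-0.5],"twist": [0,0,0]},{"xyz": [0,-0.7,-0.5],"twist": [0,0,0]},{"xyz": [0,-0.95,-0.5],"twist": [0,0,0]},{"xyz": [0,-0.95,-0.5],"twist": [0,0,0]}]'

```text
clock: 6.35
position: [411.9, -130.1, 122.0]
eef_rot: [-3.106, -0.415, 0.011]
contact_force: [-0.3, -1.0, 0.3]
grip_width: 87.2
```

```bash
python3 go.py 448.3 309 115
python3 - <<'E'
from workcell import bot
import cv2,pickle
for n in("side","top"):
    c=bot.camera(n); pickle.dump(c,open(n+"3.pkl","wb")); cv2.imwrite(f"pics/{n}3.png",c["pixels"])
E
```

```text
t 6.35 pos [ 411.9 -130.1  122. ] w 87.2 F [-0.3 -1.   0.3] j1,6 [-0.57  0.74]
R [[0.965, 0.263, -0.008], [0.263, -0.965, 0.007], [-0.006, -0.009, -1.0]]
untilt twist [-0.0029  0.0019 -0.    ]
[448.3, 309.0, 115.0] [ 0.7524 -2.0703  0.0493] mm 441.0
```

View pics/side3.png

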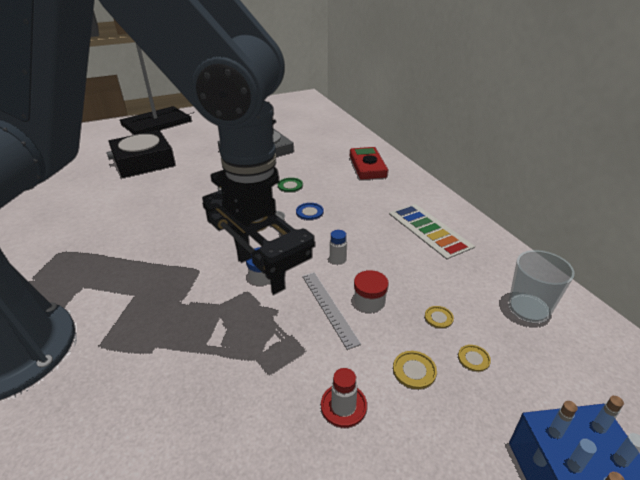

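View pics/top3.png

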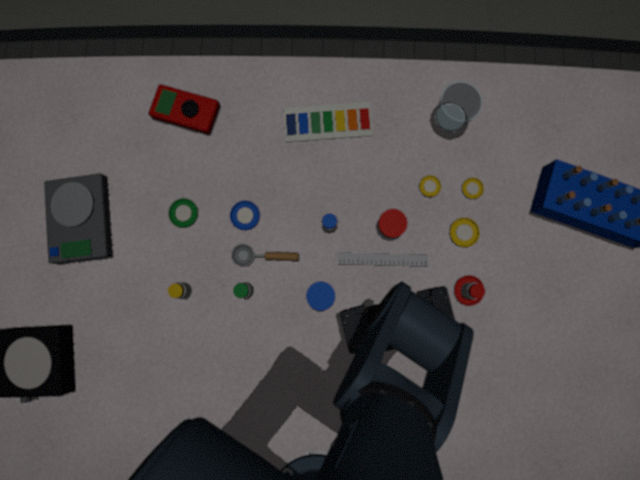

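Both views show the red bottle upright and centred in the red dish: side (343,390), top (472,290). Next is the yellow bottle.

Emit:
step_arm --deltas '[{"xyz": [0.08,-0.2,0],"twist": [0,0,0]},{"xyz": [0.16,-0.44,0],"twist": [0,0,0]},{"xyz": [0.25,-0.68,0],"twist": [0,0,0]},{"xyz": [0.34,-0.92,0],"twist": [0,0,0]},{"xyz": [0.36,-1,0],"twist": [0,0,0]}]'

```text
clock: 6.95
position: [437.0, 77.9, 123.0]
eef_rot: [-3.114, -0.415, -0.006]
contact_force: [-0.4, -0.7, -1.2]
grip_width: 87.1
```

Emit:
step_arm --deltas '[{"xyz": [0.08,-0.22,0],"twist": [0,0,0]},{"xyz": [0.16,-0.44,0],"twist": [0,0,0]},{"xyz": [0.25,-0.68,0],"twist": [0,0,0]},{"xyz": [0.34,-0.9,0],"twist": [0,0,0]},{"xyz": [0.36,-0.95,0],"twist": [0,0,0]},{"xyz": [0.36,-0.95,0],"twist": [0,0,0]}]'

```text
clock: 7.55
position: [458.6, 281.4, 123.3]
eef_rot: [-3.113, -0.419, -0.01]
contact_force: [0.0, -0.4, 1.1]
grip_width: 87.1
```

```bash
python3 go.py 448.3 309 100
```

```text
t 7.55 pos [458.6 281.4 123.3] w 87.1 F [ 0.  -0.4  1.1] j1,6 [0.34 1.65]
R [[0.964, 0.264, 0.006], [0.264, -0.964, 0.001], [0.006, 0.0, -1.0]]
untilt twist [ 0.    -0.002 -0.   ]
[448.3, 309.0, 100.0] [-0.0141 -0.1469  0.1162] mm 38.0
```

Emit:
step_arm --deltas '[{"xyz": [-0.007,-0.07,0.06],"twist": [0,-0.002,0]},{"xyz": [-0.014,-0.147,0.11],"twist": [0,-0.002,0]},{"xyz": [-0.014,-0.147,0.11],"twist": [0,-0.002,0]},{"xyz": [-0.014,-0.147,0.11],"twist": [0,-0.002,0]},{"xyz": [-0.014,-0.147,0.11],"twist": [0,-0.002,0]}]'

```text
clock: 8.05
position: [448.3, 308.5, 101.2]
eef_rot: [3.113, 0.418, -0.001]
contact_force: [0.5, -0.0, 0.5]
grip_width: 87.2
```

```bash
python3 go.py 448.3 309 17.5;python3 - <<'E'
from workcell import bot
import cv2
cv2.imwrite("pics/s4.png",bot.camera("side")["pixels"])
E
```

```text
t 8.05 pos [448.3 308.5 101.2] w 87.2 F [ 0.5 -0.   0.5] j1,6 [0.4 1.7]
R [[0.965, 0.264, -0.0], [0.264, -0.965, -0.0], [-0.0, 0.0, -1.0]]
untilt twist [0.0001 0.0002 0.    ]
[448.3, 309.0, 17.5] [ 0.0007 -0.0027  0.4184] mm 84.0
```

View pics/s4.png

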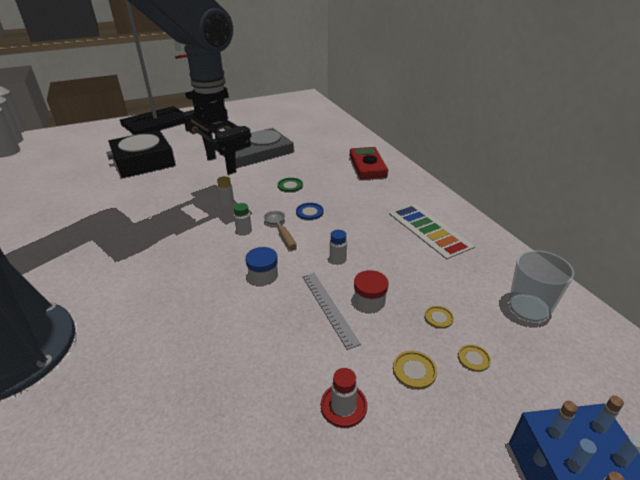

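The fingers at (210,155) and (231,170) are above the yellow cap at (224,183). Descend and grasp.

Emit:
step_arm --deltas '[{"xyz": [0,0,0.1],"twist": [0,0,0]},{"xyz": [0,0,0.22],"twist": [0,0,0]},{"xyz": [0,0,0.34],"twist": [0,0,0]},{"xyz": [0,0,0.418],"twist": [0,0,0]},{"xyz": [0,0,0.418],"twist": [0,0,0]},{"xyz": [0,0,0.418],"twist": [0,0,0]}]'

```text
clock: 8.7
position: [448.9, 308.4, 18.1]
eef_rot: [3.114, 0.417, 0.001]
contact_force: [0.8, -0.2, -0.4]
grip_width: 87.1
```

Emit:
step_arm --deltas '[{"xyz": [0,0,0],"twist": [0,0,0]},{"xyz": [0,0,0],"twist": [0,0,0]},{"xyz": [0,0,0],"twist": [0,0,0]},{"xyz": [0,0,0],"twist": [0,0,0]},{"xyz": [0,0,0],"twist": [0,0,0]},{"xyz": [0,0,0],"twist": [0,0,0]},{"xyz": [0,0,0],"twist": [0,0,0]},{"xyz": [0,0,0],"twist": [0,0,0]}]' --jaw -1 --newtons 15

```text
clock: 9.5
position: [448.9, 308.4, 18.1]
eef_rot: [3.114, 0.417, 0.0]
contact_force: [-1.0, 0.3, 0.5]
grip_width: 35.2
```

```bash
python3 go.py 448.3 309 100 593.5 -310.3 120
```

```text
t 9.5 pos [448.9 308.4  18.1] w 35.2 F [-1.   0.3  0.5] j1,6 [0.4 1.7]
R [[0.965, 0.263, 0.0], [0.263, -0.965, -0.0], [0.0, 0.0, -1.0]]
untilt twist [ 0.0001 -0.0001 -0.    ]
[448.3, 309.0, 100.0] [-0.0017 -0.0038 -0.4096] mm 82.0
[593.5, -310.3, 120.0] [-0.116   3.1747 -0.509 ] mm 643.0
```

Emit:
step_arm --deltas '[{"xyz": [0,0,-0.08],"twist": [0,0,0]},{"xyz": [0,0,-0.2],"twist": [0,0,0]},{"xyz": [0,0.02,-0.33],"twist": [0,0,0]},{"xyz": [0,0.1,-0.45],"twist": [0,0,0]},{"xyz": [-0.01,0.24,-0.51],"twist": [0,0,0]},{"xyz": [-0.02,0.4,-0.51],"twist": [0,0,0]},{"xyz": [-0.02,0.56,-0.51],"twist": [0,0,0]},{"xyz": [-0.03,0.72,-0.51],"twist": [0,0,0]},{"xyz": [-0.035,0.88,-0.51],"twist": [0,0,0]},{"xyz": [-0.036,1,-0.51],"twist": [0,0,0]}]'

```text
clock: 10.5
position: [494.6, 111.8, 120.1]
eef_rot: [3.114, 0.416, 0.0]
contact_force: [0.9, 0.9, 0.0]
grip_width: 35.5
```

Emit:
step_arm --deltas '[{"xyz": [-0.01,0.16,0],"twist": [0,0,0]},{"xyz": [-0.02,0.32,0],"twist": [0,0,0]},{"xyz": [-0.02,0.48,0],"twist": [0,0,0]},{"xyz": [-0.03,0.64,0],"twist": [0,0,0]},{"xyz": [-0.03,0.8,0],"twist": [0,0,0]},{"xyz": [-0.036,0.95,0],"twist": [0,0,0]},{"xyz": [-0.036,1,0],"twist": [0,0,0]}]'

```text
clock: 11.2
position: [541.2, -86.0, 120.1]
eef_rot: [3.113, 0.411, 0.002]
contact_force: [0.6, 0.3, -0.7]
grip_width: 35.5
```

```bash
python3 go.py 593.5 -310.3 120
```

```text
t 11.2 pos [541.2 -86.  120.1] w 35.5 F [ 0.6  0.3 -0.7] j1,6 [-0.36  0.95]
R [[0.966, 0.259, 0.002], [0.259, -0.966, -0.001], [0.001, 0.002, -1.0]]
untilt twist [ 0.0006 -0.0004 -0.    ]
[593.5, -310.3, 120.0] [-0.0384  1.151   0.0026] mm 230.0
```

Emit:
step_arm --deltas '[{"xyz": [-0.01,0.18,0],"twist": [0,0,0]},{"xyz": [-0.02,0.36,0],"twist": [0,0,0]},{"xyz": [-0.02,0.54,0],"twist": [0,0,0]},{"xyz": [-0.03,0.72,0],"twist": [0,0,0]},{"xyz": [-0.036,0.88,0.05],"twist": [0,0,0]},{"xyz": [-0.038,0.97,0.1],"twist": [0,0,0]},{"xyz": [-0.038,1,0.15],"twist": [0,0,0]}]'

```text
clock: 11.9
position: [585.9, -282.1, 89.5]
eef_rot: [3.114, 0.409, 0.002]
contact_force: [-0.3, -0.5, -0.6]
grip_width: 35.1
```

```bash
python3 go.py 593.5 -310.3 60
```

```text
t 11.9 pos [ 585.9 -282.1   89.5] w 35.1 F [-0.3 -0.5 -0.6] j1,6 [-0.62  0.69]
R [[0.966, 0.258, 0.002], [0.258, -0.966, -0.001], [0.001, 0.002, -1.0]]
untilt twist [ 0.0005 -0.0004 -0.    ]
[593.5, -310.3, 60.0] [0.     0.1459 0.1478] mm 42.0
```

Emit:
step_arm --deltas '[{"xyz": [0,0.08,0.04],"twist": [0,0,0]},{"xyz": [0,0.13,0.1],"twist": [0,0,0]},{"xyz": [0,0.146,0.148],"twist": [0,0,0]},{"xyz": [0,0.146,0.148],"twist": [0,0,0]},{"xyz": [0,0.146,0.148],"twist": [0,0,0]}]'

```text
clock: 12.4
position: [593.1, -309.4, 59.5]
eef_rot: [3.115, 0.41, 0.001]
contact_force: [-0.2, 0.4, -0.8]
grip_width: 35.7
```

```bash
python3 go.py 593.5 -310.3 22.2;python3 - <<'E'
from workcell import bot
import cv2
cv2.imwrite("pics/s5.png",bot.camera("side")["pixels"])
E
```

```text
t 12.4 pos [ 593.1 -309.4   59.5] w 35.7 F [-0.2  0.4 -0.8] j1,6 [-0.65  0.66]
R [[0.966, 0.258, 0.0], [0.258, -0.966, 0.0], [0.0, 0.0, -1.0]]
untilt twist [ 0.     -0.0001 -0.    ]
[593.5, -310.3, 22.2] [0.0005 0.0049 0.1864] mm 37.0
```

View pics/s5.png

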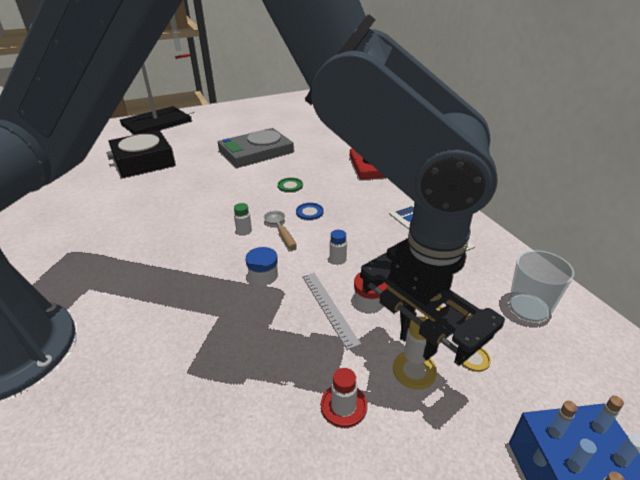

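The yellow bottle is upright over the large yellow dish at (414,369). Lower and release.

Emit:
step_arm --deltas '[{"xyz": [0,0.005,0.06],"twist": [0,0,0]},{"xyz": [0,0.005,0.12],"twist": [0,0,0]},{"xyz": [0,0.005,0.165],"twist": [0,0,0]},{"xyz": [0,0.005,0.18],"twist": [0,0,0]},{"xyz": [0,0.005,0.187],"twist": [0,0,0]},{"xyz": [0,0.005,0.187],"twist": [0,0,0]},{"xyz": [0,0.005,0.187],"twist": [0,0,0]}]'

```text
clock: 13.15
position: [594.2, -310.9, 22.9]
eef_rot: [3.113, 0.409, 0.003]
contact_force: [0.1, -0.3, 0.3]
grip_width: 35.3
```

Emit:
step_arm --deltas '[{"xyz": [0,0,0],"twist": [0,0,0]},{"xyz": [0,0,0],"twist": [0,0,0]},{"xyz": [0,0,0],"twist": [0,0,0]},{"xyz": [0,0,0],"twist": [0,0,0]},{"xyz": [0,0,0],"twist": [0,0,0]},{"xyz": [0,0,0],"twist": [0,0,0]}]' --jaw 1

```text
clock: 13.75
position: [594.2, -311.0, 22.9]
eef_rot: [3.113, 0.409, 0.003]
contact_force: [-0.5, 0.6, -0.3]
grip_width: 75.6
```

Emit:
step_arm --deltas '[{"xyz": [0,0,-0.12],"twist": [0,0,0]},{"xyz": [0,0,-0.3],"twist": [0,0,0]},{"xyz": [0,0,-0.45],"twist": [0,0,0]},{"xyz": [-0.1,-0.2,-0.5],"twist": [0,0,0]},{"xyz": [-0.12,-0.42,-0.5],"twist": [0,0,0]},{"xyz": [-0.15,-0.64,-0.5],"twist": [0,0,0]},{"xyz": [-0.18,-0.86,-0.5],"twist": [0,0,0]},{"xyz": [-0.2,-1,-0.5],"twist": [0,0,0]}]'

```text
clock: 14.55
position: [501.3, -125.0, 122.4]
eef_rot: [3.114, 0.411, 0.0]
contact_force: [0.1, 0.1, 1.1]
grip_width: 87.0
```

```bash
python3 go.py 453.5 170 100;python3 - <<'E'
from workcell import bot
import cv2
cv2.imwrite("pics/s6.png",bot.camera("side")["pixels"])
E
```

```text
t 14.55 pos [ 501.3 -125.   122.4] w 87.0 F [0.1 0.1 1.1] j1,6 [-0.46  0.85]
R [[0.966, 0.26, 0.0], [0.26, -0.966, -0.0], [0.0, 0.0, -1.0]]
untilt twist [ 0.     -0.0001 -0.    ]
[453.5, 170.0, 100.0] [ 0.1521 -1.4862  0.112 ] mm 300.0
```

View pics/s6.png

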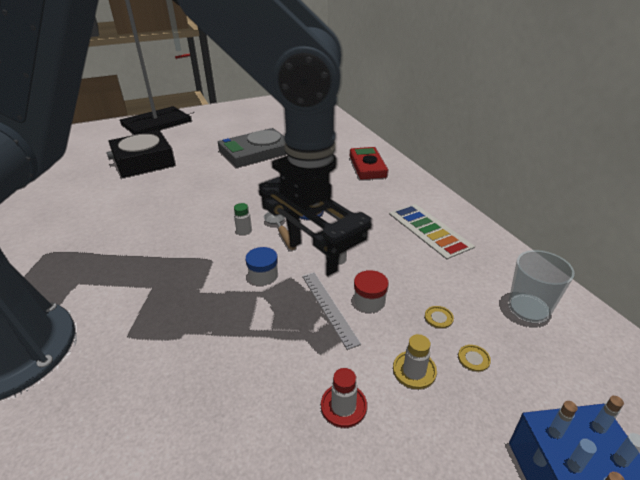

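The yellow bottle is upright in the large yellow dish. I'll check both caps numerically before going on.

```bash
cat > chk.py <<'E'
from h import *
from workcell import bot
c=bot.camera("top");n=__import__("sys").argv[1]
cv2.imwrite(f"pics/t{n}.png",c["pixels"])
D=dict(red=(466,-320.5),yellow=(593.5,-310.3),green=(620,316.5),blue=(618,177))
for col,d in D.items():
    # cap top at z=70 : pixels on the cap within 14 mm of expected place there
    px=proj(c,[(*d,70)])[0];dp=proj(c,[(*d,9)])[0];m=mask(c["pixels"],col,S=80,V=40)
    v,u=np.nonzero(m); k=np.hypot(u-px[0],v-px[1])<9
    print(col,"expected cap px",px.round(1),"dish px",dp.round(1),"n",k.sum())
x0=cv2.resize(c["pixels"][200:310,430:500],None,fx=7,fy=7,interpolation=0);x0=cv2.convertScaleAbs(x0,alpha=2)[:600]
cv2.imwrite(f"pics/t{n}r.png",x0[:,:600]);x1=cv2.convertScaleAbs(cv2.resize(c["pixels"][185:240,155:265],None,fx=7,fy=7,interpolation=0),alpha=2)
cv2.imwrite(f"pics/t{n}l.png",x1)
E
python3 chk.py 6
```

```text
red expected cap px [478.  290.7] dish px [469.5 290.3] n 221
yellow expected cap px [473.2 229.1] dish px [465.1 232.2] n 222
green expected cap px [175.1 208.6] dish px [183.8 212.8] n 115
blue expected cap px [240.2 211.1] dish px [245.4 215.2] n 116
```

View pics/t6r.png

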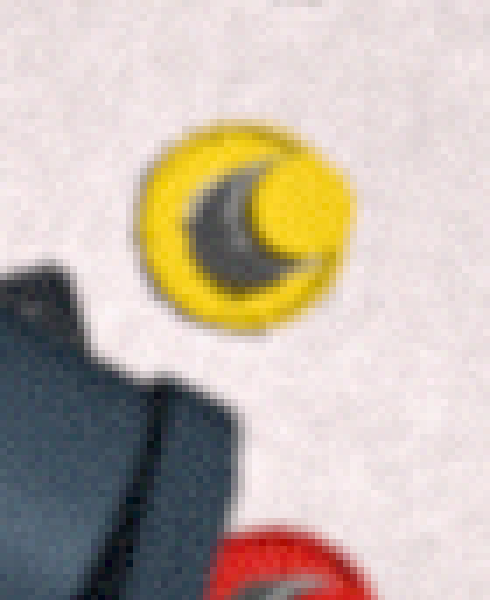

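The yellow cap centre is at about (473.5,229.3), against (473.2,229.1) expected, so it is within about 1 mm. Now green.

Emit:
step_arm --deltas '[{"xyz": [0.02,-0.2,0],"twist": [0,0,0]},{"xyz": [0.04,-0.44,0],"twist": [0,0,0]},{"xyz": [0.07,-0.68,0],"twist": [0,0,0]},{"xyz": [0.09,-0.9,0],"twist": [0,0,0]},{"xyz": [0.1,-1,0],"twist": [0,0,0]}]'

```text
clock: 15.15
position: [466.8, 76.9, 122.7]
eef_rot: [-3.112, -0.418, 0.003]
contact_force: [0.2, 0.3, -0.0]
grip_width: 87.2
```

```bash
python3 go.py 453.5 170 100
```

```text
t 15.15 pos [466.8  76.9 122.7] w 87.2 F [ 0.2  0.3 -0. ] j1,6 [-0.07  1.23]
R [[0.964, 0.264, -0.002], [0.264, -0.964, 0.002], [-0.002, -0.002, -1.0]]
untilt twist [-0.0007  0.0005 -0.    ]
[453.5, 170.0, 100.0] [ 0.0588 -0.4663  0.1144] mm 97.0
```

Emit:
step_arm --deltas '[{"xyz": [0.03,-0.2,0.03],"twist": [0,0,0]},{"xyz": [0.05,-0.38,0.08],"twist": [0,0,0]},{"xyz": [0.059,-0.466,0.11],"twist": [0,0,0]},{"xyz": [0.059,-0.466,0.11],"twist": [0,0,0]},{"xyz": [0.059,-0.466,0.11],"twist": [0,0,0]},{"xyz": [0.059,-0.466,0.11],"twist": [0,0,0]}]'

```text
clock: 15.75
position: [454.7, 169.0, 101.2]
eef_rot: [-3.112, -0.417, 0.001]
contact_force: [-1.0, 0.1, 0.3]
grip_width: 87.2
```

```bash
python3 go.py 453.5 170 17.5;python3 - <<'E'
from workcell import bot
import cv2
cv2.imwrite("pics/s7.png",bot.camera("side")["pixels"])
E
```

```text
t 15.75 pos [454.7 169.  101.2] w 87.2 F [-1.   0.1  0.3] j1,6 [0.12 1.43]
R [[0.965, 0.263, -0.001], [0.263, -0.965, 0.001], [-0.0, -0.002, -1.0]]
untilt twist [-0.0005  0.0001 -0.    ]
[453.5, 170.0, 17.5] [-0.0042 -0.0055  0.4183] mm 84.0
```

View pics/s7.png

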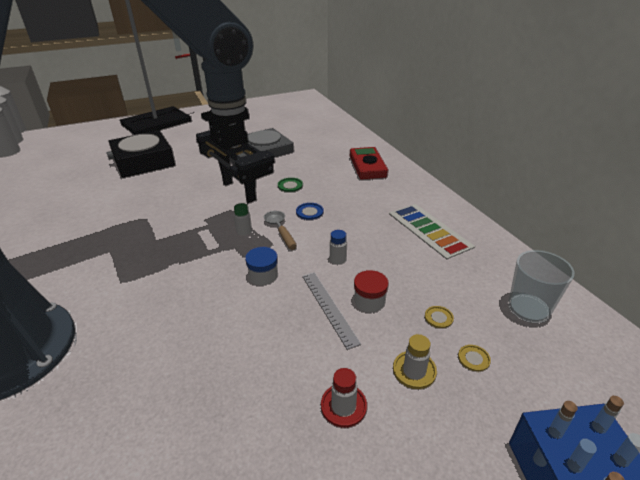

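The open fingers at (226,180) and (250,196) are above the green cap at (241,210). Descend and grasp.

Emit:
step_arm --deltas '[{"xyz": [-0.004,-0.005,0.1],"twist": [0,0,0]},{"xyz": [-0.004,-0.005,0.22],"twist": [0,0,0]},{"xyz": [-0.004,-0.005,0.34],"twist": [0,0,0]},{"xyz": [-0.004,-0.005,0.418],"twist": [0,0,0]},{"xyz": [-0.004,-0.005,0.418],"twist": [0,0,0]},{"xyz": [-0.004,-0.005,0.418],"twist": [0,0,0]}]'

```text
clock: 16.4
position: [454.0, 169.1, 17.8]
eef_rot: [-3.113, -0.414, 0.001]
contact_force: [0.8, 0.7, -0.1]
grip_width: 87.2
```

Emit:
step_arm --deltas '[{"xyz": [0,0,0],"twist": [0,0,0]},{"xyz": [0,0,0],"twist": [0,0,0]},{"xyz": [0,0,0],"twist": [0,0,0]},{"xyz": [0,0,0],"twist": [0,0,0]},{"xyz": [0,0,0],"twist": [0,0,0]},{"xyz": [0,0,0],"twist": [0,0,0]},{"xyz": [0,0,0],"twist": [0,0,0]},{"xyz": [0,0,0],"twist": [0,0,0]}]' --jaw -1 --newtons 15

```text
clock: 17.2
position: [453.9, 169.2, 17.8]
eef_rot: [-3.113, -0.414, 0.001]
contact_force: [0.0, 0.3, 0.7]
grip_width: 35.2
```

```bash
python3 go.py 453.5 170 100 620 316.5 80
```

```text
t 17.2 pos [453.9 169.2  17.8] w 35.2 F [0.  0.3 0.7] j1,6 [0.12 1.43]
R [[0.965, 0.261, -0.001], [0.261, -0.965, 0.002], [-0.0, -0.002, -1.0]]
untilt twist [-0.0005  0.0001 -0.    ]
[453.5, 170.0, 100.0] [-0.0012 -0.0053 -0.411 ] mm 82.0
[620.0, 316.5, 80.0] [ 0.9939 -0.4947 -0.3105] mm 231.0
```

Emit:
step_arm --deltas '[{"xyz": [0,0,-0.08],"twist": [0,0,0]},{"xyz": [0,0,-0.2],"twist": [0,0,0]},{"xyz": [0.03,-0.015,-0.29],"twist": [0,0,0]},{"xyz": [0.14,-0.07,-0.31],"twist": [0,0,0]},{"xyz": [0.3,-0.15,-0.31],"twist": [0,0,0]},{"xyz": [0.46,-0.23,-0.31],"twist": [0,0,0]},{"xyz": [0.62,-0.31,-0.31],"twist": [0,0,0]},{"xyz": [0.78,-0.39,-0.31],"twist": [0,0,0]},{"xyz": [0.9,-0.45,-0.31],"twist": [0,0,0]},{"xyz": [0.98,-0.49,-0.27],"twist": [0,0,0]},{"xyz": [0.994,-0.495,-0.21],"twist": [0,0,0]},{"xyz": [0.994,-0.495,-0.21],"twist": [0,0,0]}]'

```text
clock: 18.4
position: [617.5, 315.8, 56.9]
eef_rot: [-3.114, -0.415, 0.011]
contact_force: [-1.7, -1.1, -1.1]
grip_width: 35.4
```

Emit:
step_arm --deltas '[{"xyz": [0,0,0],"twist": [0,0,0]}]'

```text
clock: 18.5
position: [615.9, 314.8, 56.0]
eef_rot: [3.114, 0.414, -0.016]
contact_force: [-0.1, 0.5, 0.7]
grip_width: 35.3
```

```bash
python3 go.py 620 316.5 22;python3 - <<'E'
from workcell import bot
import cv2
cv2.imwrite("pics/s8.png",bot.camera("side")["pixels"])
E
```

```text
t 18.5 pos [615.9 314.8  56. ] w 35.3 F [-0.1  0.5  0.7] j1,6 [0.31 1.62]
R [[0.965, 0.261, -0.01], [0.261, -0.965, -0.002], [-0.01, -0.001, -1.0]]
untilt twist [-0.0003  0.0032 -0.    ]
[620.0, 316.5, 22.0] [ 0.0235 -0.0026  0.1697] mm 34.0
```

View pics/s8.png

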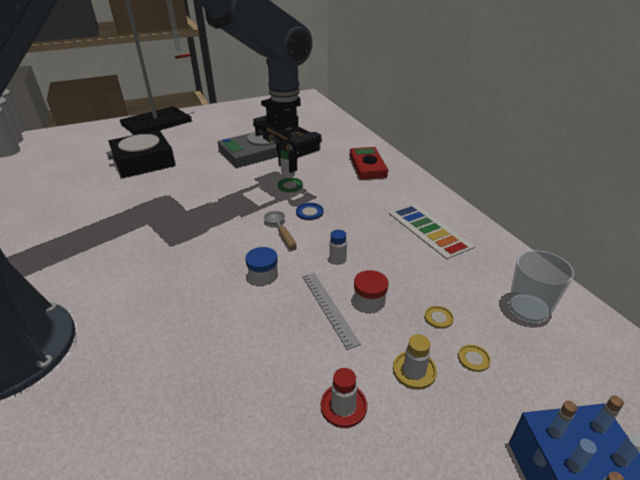

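The green bottle is over the green dish at (290,184). Correct the small tilt while lowering.

Emit:
step_arm --deltas '[{"xyz": [0.012,-0.002,0.02],"twist": [0,0.0032,0]},{"xyz": [0.024,-0.003,0.06],"twist": [0,0.0032,0]},{"xyz": [0.024,-0.003,0.11],"twist": [0,0.0032,0]},{"xyz": [0.024,-0.003,0.15],"twist": [0,0.0032,0]},{"xyz": [0.024,-0.003,0.164],"twist": [0,0.0032,0]},{"xyz": [0.024,-0.003,0.169],"twist": [0,0.0032,0]},{"xyz": [0.024,-0.003,0.169],"twist": [0,0.0032,0]},{"xyz": [0.024,-0.003,0.169],"twist": [0,0.0032,0]}]'

```text
clock: 19.35
position: [619.3, 316.3, 21.9]
eef_rot: [-3.114, -0.414, 0.003]
contact_force: [-1.2, -0.0, 0.9]
grip_width: 35.2
```

```bash
python3 go.py 620 316.5 22
```

```text
t 19.35 pos [619.3 316.3  21.9] w 35.2 F [-1.2 -0.   0.9] j1,6 [0.31 1.62]
R [[0.965, 0.261, -0.002], [0.261, -0.965, 0.0], [-0.002, -0.001, -1.0]]
untilt twist [-0.0002  0.0005 -0.    ]
[620.0, 316.5, 22.0] [ 0.0038 -0.0002 -0.0006] mm 1.0
```

Emit:
step_arm --deltas '[{"xyz": [0,0,0],"twist": [0,0,0]},{"xyz": [0,0,0],"twist": [0,0,0]},{"xyz": [0,0,0],"twist": [0,0,0]},{"xyz": [0,0,0],"twist": [0,0,0]},{"xyz": [0,0,0],"twist": [0,0,0]},{"xyz": [0,0,0],"twist": [0,0,0]}]' --jaw 1

```text
clock: 19.95
position: [619.3, 316.3, 21.9]
eef_rot: [-3.114, -0.414, 0.002]
contact_force: [-0.1, 0.4, 0.4]
grip_width: 75.5
```

Emit:
step_arm --deltas '[{"xyz": [0,0,-0.12],"twist": [0,0,0]},{"xyz": [0,0,-0.3],"twist": [0,0,0]},{"xyz": [0,0,-0.45],"twist": [0,0,0]},{"xyz": [-0.06,0.2,-0.5],"twist": [0,0,0]},{"xyz": [-0.12,0.42,-0.5],"twist": [0,0,0]},{"xyz": [-0.2,0.64,-0.5],"twist": [0,0,0]},{"xyz": [-0.27,0.86,-0.5],"twist": [0,0,0]},{"xyz": [-0.3,1,-0.5],"twist": [0,0,0]}]'

```text
clock: 20.75
position: [613.1, 104.5, 122.0]
eef_rot: [3.115, 0.411, -0.004]
contact_force: [0.3, 0.7, -0.3]
grip_width: 86.9
```

```bash
python3 go.py 603 -9.6 100;python3 chk.py 9
python3 - <<'E'
from workcell import bot
import cv2
cv2.imwrite("pics/s9.png",bot.camera("side")["pixels"])
E
```

```text
t 20.75 pos [613.1 104.5 122. ] w 86.9 F [ 0.3  0.7 -0.3] j1,6 [-0.01  1.3 ]
R [[0.966, 0.26, -0.002], [0.26, -0.966, -0.0], [-0.002, -0.0, -1.0]]
untilt twist [-0.0001  0.0007 -0.    ]
[603.0, -9.6, 100.0] [-0.1968  0.5376  0.1103] mm 117.0
red expected cap px [478.  290.7] dish px [469.5 290.3] n 220
yellow expected cap px [473.2 229.1] dish px [465.1 232.2] n 222
green expected cap px [175.1 208.6] dish px [183.8 212.8] n 149
blue expected cap px [240.2 211.1] dish px [245.4 215.2] n 0
```

View pics/s9.png

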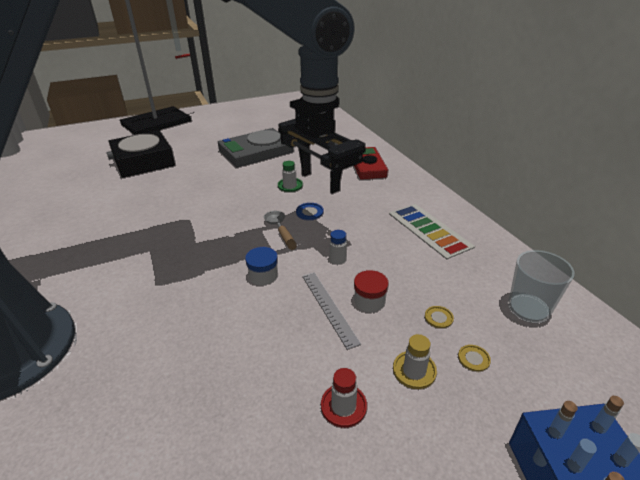

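View pics/t9l.png

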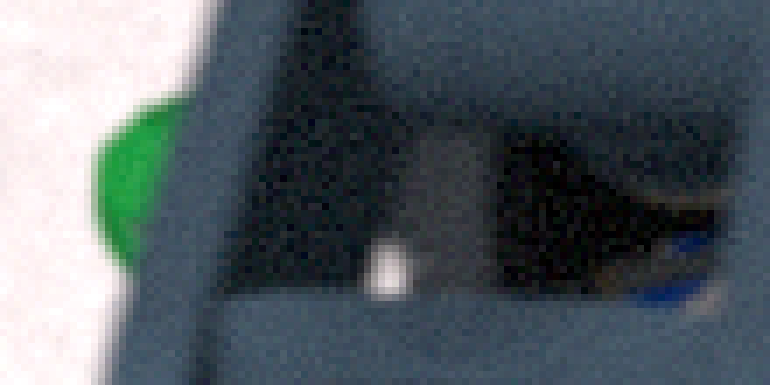

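The side view shows the green bottle upright in its dish at (289,177), but the arm hides it in the top view. I'll recheck it from the blue pick pose before placing blue.

Emit:
step_arm --deltas '[{"xyz": [-0.08,0.2,0.02],"twist": [0,0,0]},{"xyz": [-0.15,0.4,0.07],"twist": [0,0,0]},{"xyz": [-0.19,0.52,0.11],"twist": [0,0.0007,0]},{"xyz": [-0.197,0.537,0.11],"twist": [0,0.0007,0]},{"xyz": [-0.197,0.537,0.11],"twist": [0,0.0007,0]},{"xyz": [-0.197,0.537,0.11],"twist": [0,0.0007,0]}]'

```text
clock: 21.45
position: [604.1, -9.1, 100.5]
eef_rot: [-3.115, -0.408, -0.003]
contact_force: [0.1, 0.3, 0.4]
grip_width: 86.8
```

```bash
python3 go.py 603 -9.6 17.5;python3 chk.py 10
python3 - <<'E'
from workcell import bot
import cv2
cv2.imwrite("pics/s10.png",bot.camera("side")["pixels"])
E
```

```text
t 21.45 pos [604.1  -9.1 100.5] w 86.8 F [0.1 0.3 0.4] j1,6 [-0.2   1.11]
R [[0.966, 0.258, 0.002], [0.258, -0.966, 0.0], [0.002, 0.0, -1.0]]
untilt twist [ 0.     -0.0005 -0.    ]
[603.0, -9.6, 17.5] [-0.0067  0.0009  0.4148] mm 83.0
red expected cap px [478.  290.7] dish px [469.5 290.3] n 221
yellow expected cap px [473.2 229.1] dish px [465.1 232.2] n 222
green expected cap px [175.1 208.6] dish px [183.8 212.8] n 198
blue expected cap px [240.2 211.1] dish px [245.4 215.2] n 116
```

View pics/s10.png

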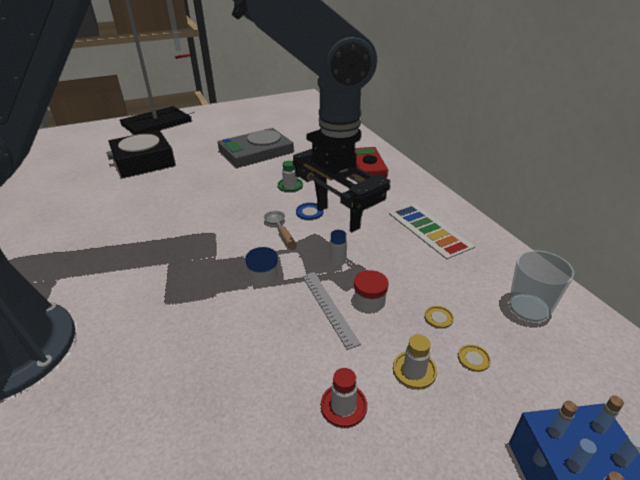

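View pics/t10l.png

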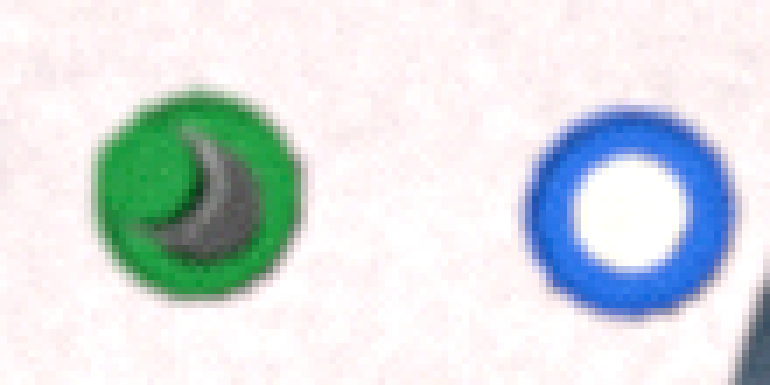

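The green cap is at about (176.1,209.3), against (175.1,208.6) expected, so it is 2–3 mm off centre and well within tolerance. The fingers straddle the blue bottle at (338,245). Grasp blue.

Emit:
step_arm --deltas '[{"xyz": [-0.006,0,0.1],"twist": [0,0,0]},{"xyz": [-0.006,0,0.22],"twist": [0,0,0]},{"xyz": [-0.006,0,0.34],"twist": [0,0,0]},{"xyz": [-0.006,0,0.415],"twist": [0,0,0]},{"xyz": [-0.006,0,0.415],"twist": [0,0,0]},{"xyz": [-0.006,0,0.415],"twist": [0,0,0]}]'

```text
clock: 22.15
position: [603.5, -8.7, 17.8]
eef_rot: [3.114, 0.411, 0.003]
contact_force: [-0.2, -0.7, -0.0]
grip_width: 87.0
```

Emit:
step_arm --deltas '[{"xyz": [0,0,0],"twist": [0,0,0]},{"xyz": [0,0,0],"twist": [0,0,0]},{"xyz": [0,0,0],"twist": [0,0,0]},{"xyz": [0,0,0],"twist": [0,0,0]},{"xyz": [0,0,0],"twist": [0,0,0]},{"xyz": [0,0,0],"twist": [0,0,0]},{"xyz": [0,0,0],"twist": [0,0,0]},{"xyz": [0,0,0],"twist": [0,0,0]}]' --jaw -1 --newtons 15

```text
clock: 22.95
position: [603.6, -8.9, 17.8]
eef_rot: [3.114, 0.411, 0.004]
contact_force: [-0.8, -1.3, 0.8]
grip_width: 35.5
```

```bash
python3 go.py 618 177 60
```

```text
t 22.95 pos [603.6  -8.9  17.8] w 35.5 F [-0.8 -1.3  0.8] j1,6 [-0.2   1.11]
R [[0.966, 0.259, 0.002], [0.259, -0.966, -0.0], [0.002, 0.001, -1.0]]
untilt twist [ 0.0003 -0.0007 -0.    ]
[618.0, 177.0, 60.0] [ 0.311  -0.8788 -0.2109] mm 191.0
```

Emit:
step_arm --deltas '[{"xyz": [0,0,-0.08],"twist": [0,0,0]},{"xyz": [0,0,-0.18],"twist": [0,0,0]},{"xyz": [0.02,-0.06,-0.21],"twist": [0,0,0]},{"xyz": [0.07,-0.2,-0.21],"twist": [0,0,0]},{"xyz": [0.13,-0.37,-0.21],"twist": [0,0,0]},{"xyz": [0.19,-0.54,-0.21],"twist": [0,0,0]},{"xyz": [0.25,-0.71,-0.21],"twist": [0,0,0]},{"xyz": [0.295,-0.83,-0.21],"twist": [0,0,0]},{"xyz": [0.311,-0.879,-0.21],"twist": [0,0,0]},{"xyz": [0.311,-0.879,-0.21],"twist": [0,0,0]},{"xyz": [0.311,-0.879,-0.21],"twist": [0,0,0]}]'

```text
clock: 24.05
position: [617.6, 176.5, 59.8]
eef_rot: [3.114, 0.411, 0.003]
contact_force: [0.3, -0.5, -1.0]
grip_width: 35.5
```

```bash
python3 go.py 618 177 22
python3 - <<'E'
from workcell import bot
import cv2
cv2.imwrite("pics/s11.png",bot.camera("side")["pixels"])
E
```

```text
t 24.05 pos [617.6 176.5  59.8] w 35.5 F [ 0.3 -0.5 -1. ] j1,6 [0.11 1.41]
R [[0.966, 0.259, 0.002], [0.259, -0.966, -0.001], [0.001, 0.001, -1.0]]
untilt twist [ 0.0004 -0.0005 -0.    ]
[618.0, 177.0, 22.0] [ 0.0022 -0.0021  0.189 ] mm 38.0
```

View pics/s11.png

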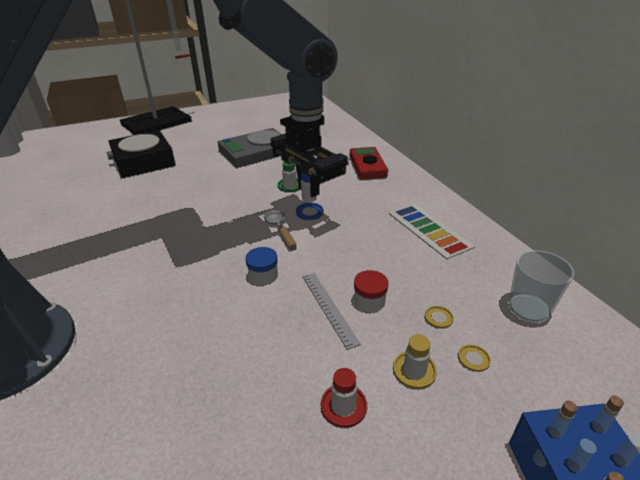

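The blue bottle is upright over the blue dish at (309,211). Lower and release.

Emit:
step_arm --deltas '[{"xyz": [0.002,-0.002,0.06],"twist": [0,0,0]},{"xyz": [0.002,-0.002,0.12],"twist": [0,0,0]},{"xyz": [0.002,-0.002,0.165],"twist": [0,0,0]},{"xyz": [0.002,-0.002,0.182],"twist": [0,0,0]},{"xyz": [0.002,-0.002,0.189],"twist": [0,0,0]},{"xyz": [0.002,-0.002,0.189],"twist": [0,0,0]},{"xyz": [0.002,-0.002,0.189],"twist": [0,0,0]}]'

```text
clock: 24.8
position: [617.5, 176.1, 21.9]
eef_rot: [3.114, 0.409, 0.0]
contact_force: [-1.1, -0.8, 2.2]
grip_width: 35.5
```

Emit:
step_arm --deltas '[{"xyz": [0,0,0],"twist": [0,0,0]},{"xyz": [0,0,0],"twist": [0,0,0]},{"xyz": [0,0,0],"twist": [0,0,0]},{"xyz": [0,0,0],"twist": [0,0,0]},{"xyz": [0,0,0],"twist": [0,0,0]},{"xyz": [0,0,0],"twist": [0,0,0]}]' --jaw 1

```text
clock: 25.4
position: [617.6, 176.1, 21.8]
eef_rot: [3.114, 0.409, 0.001]
contact_force: [0.6, 0.1, -0.6]
grip_width: 75.3
```

Emit:
step_arm --deltas '[{"xyz": [0,0,-0.12],"twist": [0,0,0]},{"xyz": [0,0,-0.3],"twist": [0,0,0]},{"xyz": [0,0,-0.48],"twist": [0,0,0]},{"xyz": [-0.1,0.2,-0.6],"twist": [0,0,0]},{"xyz": [-0.2,0.42,-0.7],"twist": [0,0,0]},{"xyz": [-0.3,0.64,-0.7],"twist": [0,0,0]},{"xyz": [-0.4,0.86,-0.7],"twist": [0,0,0]},{"xyz": [-0.5,1,-0.7],"twist": [0,0,0]},{"xyz": [-0.5,1,-0.7],"twist": [0,0,0]},{"xyz": [-0.5,1,-0.7],"twist": [0,0,0]}]'

```text
clock: 26.4
position: [572.5, -43.3, 162.2]
eef_rot: [3.115, 0.406, 0.001]
contact_force: [-0.4, 0.2, 0.1]
grip_width: 87.3
```

```bash
python3 go.py;python3 chk.py 12
python3 - <<'E'
from workcell import bot
import cv2
cv2.imwrite("pics/s12.png",bot.camera("side")["pixels"])
E
```

```text
t 26.4 pos [572.5 -43.3 162.2] w 87.3 F [-0.4  0.2  0.1] j1,6 [-0.27  1.04]
R [[0.967, 0.256, 0.001], [0.256, -0.967, -0.001], [0.001, 0.001, -1.0]]
untilt twist [ 0.0002 -0.0002 -0.    ]
red expected cap px [478.  290.7] dish px [469.5 290.3] n 221
yellow expected cap px [473.2 229.1] dish px [465.1 232.2] n 222
green expected cap px [175.1 208.6] dish px [183.8 212.8] n 194
blue expected cap px [240.2 211.1] dish px [245.4 215.2] n 242
```

View pics/s12.png

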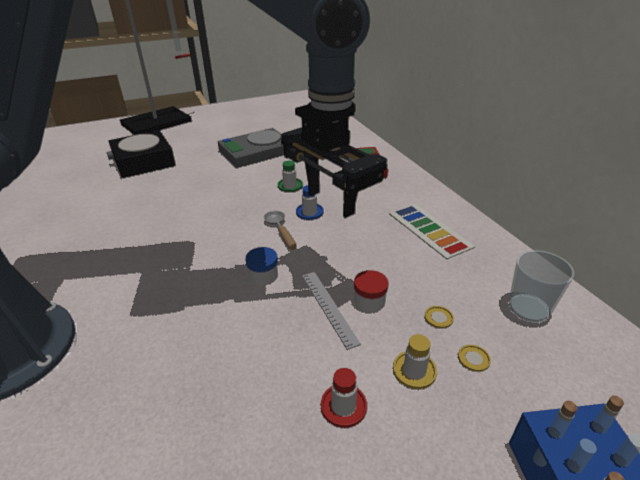

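View pics/t12l.png

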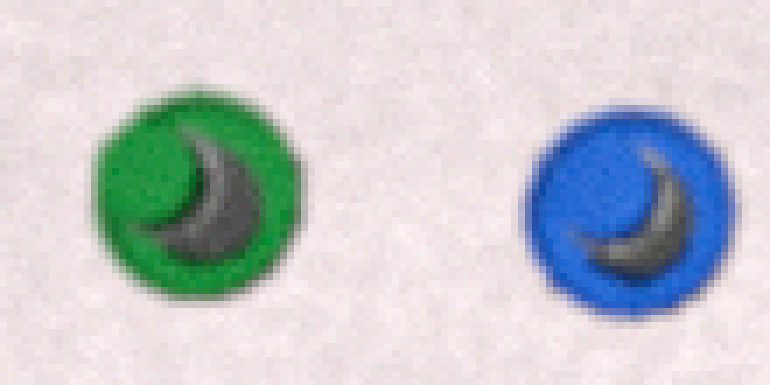

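View pics/t12.png

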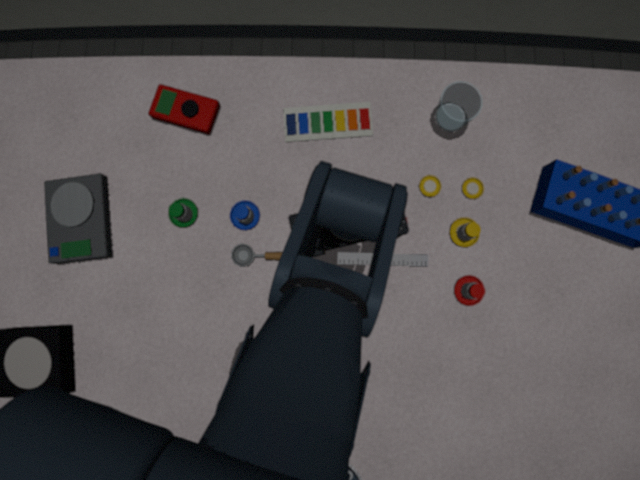

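All four bottles stand centred in their dishes; the blue cap is at about (241,212), against (240.2,211.1) expected. In the side view the jars are at (261,259) and (371,284), where they began. The gripper is clear.

Run:
```python
from workcell import bot
print(bot.hand_in()); print(bot.get_state()["clock"])
```

```text
the job is handed in; nothing more can be done
None
the job is handed in; nothing more can be done
```

I placed the red, yellow, green and blue bottles in that order, each lowered onto the floor of its dish before release. I handed the job in at about 26.6 s; the system gives no verdict.

- **Bottles:** The last pictures show all four upright in the right dishes, with yellow in the largest yellow one. In the top view the yellow, green and blue caps were within about 1 to 3 mm of centre (limit 14 mm). I judged red only by eye, in both views.
- **Jars:** In the last side view both jars were where they began. The arm hid them in the last top view, so I could not check them there.
- **Robot:** At the end the open gripper was at 162 mm height, clear of everything.
- **Problems:** None of the checks failed or disagreed by more than a few mm. One early move call was refused for leaving out the twist and did not move the arm. The green bottle was tilted about half a degree over its dish, which I corrected while lowering it.

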